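Reset the angle of a clamped prism table

ROBOT

A 6-joint arm with a two-finger parallel gripper is mounted at the origin on a cart in front of the work surface, level with it; the furniture and walls round the work are solid. World frame = base frame: x ahead of the robot, y to its left, z up, the work surface at z = 0. Lengths are in mm, angles in rad, forces in N, time in s.
With the tool pointing down it reaches from about 350 to 850 mm from the base axis. Payload 8.1 kg.
Tool frame: the origin (TCP) lies midway between the tips of the shut fingers; the grasp point (between the pads) lies 19 mm behind it; z points along the fingers, y is the line along which they close (so a half turn about z gives the same grasp; the last joint's range is limited). The gripper opens to 85 mm and grips with 20 to 120 N. Pads are 22 mm wide; open, the fingers measure 114 mm over their backs; the gripper's body (76 mm by 85 mm) begins 54 mm behind the grasp point. The pads swing forward as they close: fully open they stand 13 mm farther back than shut.
Start: joints at [1.107, 0.13, 1.488, -0, 1.523, -0.085], TCP at [221.863, 557.478, 231.292] pointing down, gripper open.
Joint ranges: [-2.96, 2.96], [-0.89, 2.26], [0.02, 2.5], [-1.34, 4.48], [0, 2.73], [-2.66, 2.66]. Speed limits (rad/s): [2.39, 2.39, 2.79, 3.14, 3.14, 3.14].

INTERFACE

Orientations are given as [roll, pitch, yaw] about the fixed x, y, z axes, in that order (R = Rz(yaw) Ry(pitch) Rx(roll)).
In Python, from cell import env gives the robot as it stands.
- The arm moves only by the tool move_arm, never from a script. Its arguments are lists of equal length, an entry for each row: "twist": the turn, a rotation vector about the tool's x, y, z in units of 8 degrees (1.0 is 8 degrees), a list of three; "xyz": the shift along the tool's x, y, z in units of 25 mm (1.0 is 25 mm), a list of three; "claw": the finger opening in mm, from 0 to 85.4. A call has 1 to 5 rows; each row is the pose to reach, as a shift and turn from the pose commanded when the call began, along the tool's axes at that moment; what a row does not reach only later rows make up. A row lasts 1/10 s, in which the tool goes at most 50 mm and 8.59 degrees, less where a joint would pass 70% of its speed; a pose out of reach is approached as far as the arm can. A call with a gripper value outside its range is refused whole. The fingers move at their own pace and stop on an object; "newtons" is the grip in N (left out, the last holds). Time passes only in rows, so rows that repeat a pose let the fingers close. It gives the time, the measured TCP pose, the force, the opening and the grip force at its end, in the units of the state.
- env.observe(): the state, without advancing time (a new reading comes with each control period).
- env.capture(name): name is "scene" or "top"; returns a dict with "pixels" (384x512x3 uint8, red, green, blue), "fov_y" (degrees; the focal length in pixels is half the picture's height over the tangent of half this angle, whatever the lens; pixels are square), "cx", "cy" (the principal point, pixels), "eye" and "rotation" of the camera in the world. Camera axes: x right, y up, looking along -z (the intrinsics and any distortion apply to the point x, -y, -z); pixel columns grow to the right and rows downward; lengths in mm; the calibration is good to about 2 mm. A picture is of the moment at which its call begins. There is no depth.
- env.hand_in(): hands the job in; it is judged then, once.
The state is a dict: "time_s": time; "q": joint angles; "dq": joint speeds; "effort": joint torques, N m; "position": TCP position; "ee_rot": TCP orientation; "ft_force": force on the tool from outside, world axes, zero at the start; "moment": the same for the moment, N m; "finger_gap": opening from 0.0 (shut) to 1.0 (fully open); "finger_force": force on a finger pad.
Only numpy, scipy, OpenCV 4.12 (cv2) and the standard library are available. Lean on these libraries where they do the work, as an engineer would, in place of code of your own. Each camera call takes 0.05 s, during which the arm holds its last target. There are 200 camera calls.

TASK

The round prism table is clamped: loosen the blue clamp knob by its handle, swing the table by its black post until the brass pointer stands at the red mark on the scale, and tighten the knob again until turning it takes about 13 newtons at the handle's pin, going by feel, because the clamp bites at a different place each time. Do not force the table round while it is clamped, never crank the handle with more than 19 newtons, leave the table on the mark and leave the things around it where they are.

Things in the scene. Friction and masses are not known exactly. Their poses are not given: they have to be found in the camera images.
- table_centre (a point): pivot of the prism table, on its vertical axis, at the height of its top face (30 mm above the bench). The grey round base (236 mm across, 14 mm high) is fixed to the bench. The table is an aluminium disc 172 mm across on it, with a small glass prism (to 50 mm height) in the middle
- prism_table: the turning disc; origin on the pivot at bench height, z up. Its own -x direction points from the pivot to its black post and on to its brass pointer. It turns about the vertical, 1.1 rad either way from mid-scale, stays where it is left, and when unclamped needs 0.25 N m (about 4 N sideways at the post)
- post_grip (a point): point to take the table by: 60 mm above the bench on the upright black post (round, 14 mm across, from the disc at 30 mm to 76 mm height), 66 mm from the pivot
- pointer (a point): tip of the brass pointer fixed to the table's rim, in line with the post and farther out, 92 mm from the pivot, 18 mm above the bench
- red_mark (a point): inner end of the red rider fixed on the white scale ring of the base: the angle wanted; 92 mm from the pivot, 18 mm above the bench. The rider's block is 10 mm wide, 104 to 117 mm from the pivot, top at 26 mm. At the start the pointer stands 0.35 to 1.3 rad clockwise of it (seen from above), so the table must turn anticlockwise
- knob_centre (a point): centre of the blue clamp knob (36 mm across, 56 to 76 mm above the bench, upright axis), 66 mm above the bench, 60 mm from the pivot on the side away from the scale. Fixed in place: it turns about the vertical but keeps its height. Clockwise from above tightens, anticlockwise loosens; it stays where it is left
- handle_pin (a point): middle (90 mm above the bench) of the free part of the upright blue pin, smooth and slippery, round, 13 mm across, 71 to 109 mm above the bench, at the end of the knob's steel handle bar (9 mm thick, 62 to 71 mm high), 70 mm from the knob's axis; the pin to push or pull the knob round by. At the start it stands to the right of the knob, seen from the scale
- clamp_knob: the knob with its handle, for its turn angle: origin on its axis, z up. While free it takes 7.9 N at the pin, square to the bar, to keep it turning; once the pad bites, tightening takes 0.057 N more at the pin for each newton of clamp force (so 12.7 N at 85 N of clamp force), loosening that much less. It starts clamped, 0.1 to 0.45 rad past the bite
- clamp_pad: brass pad, 24 mm across, under the knob, driven down 4 mm per radian of the knob onto the table's top face; about 280 N per radian past the bite. Wanted: 45 to 125 N on the table, reached with 10.5 to 15 N of steady push at the pin; over 200 N (19 N at the pin) ruins it. The table's face is not true: at each table angle the bite comes at another knob angle
- spirit_lamp: bystander: glass spirit lamp, 73 mm across, 72 mm high; origin at its foot. Leave alone
- tape_roll: bystander: roll of brown tape, 96 mm across, 48 mm high; origin at its foot. Leave alone
- stopper_0: bystander: black rubber stopper, 26 mm; origin at its foot. Leave alone
- stopper_1: bystander: black rubber stopper, 22 mm; origin at its foot. Leave alone
- spoon_set: bystander: nested steel measuring spoons, 143 x 46 x 13 mm; origin at its underside. Leave alone

How it is judged (in metres and radians):
On the way, in this order (a step that is already met when the one before it is completed fails the run):
1. the clamp is loosened: the pad no longer presses on the table (contact force between clamp_pad and prism_table below 1 N), for 0.2 s.
2. with the clamp loose, the pointer is brought to the red mark (horizontal distance between pointer and red_mark below 0.004 m and contact force between clamp_pad and prism_table below 5 N), for 0.2 s.
At the end, for the whole second after the job is handed in: the pointer stands within 4 mm (2.5 degrees) of the red mark, the table is at rest, and the pad presses on it with 45 to 125 N (as 10.5 to 15 N of push at the handle's pin leave it) (horizontal distance between pointer and red_mark below 0.004 m and contact force between clamp_pad and prism_table between 45 and 125 N and angular speed of prism_table below 0.05 rad/s); the robot touches nothing.
It fails at once if the knob is cranked too tight: over 200 N of clamp force (19 N at the pin) (contact force between clamp_pad and prism_table above 200 N).
It fails at once if the table is forced round while clamped (contact force between clamp_pad and prism_table above 30 N and angular speed of prism_table above 0.2 rad/s).
It fails at once if a bystander is moved by more than 30 mm (distance of any of spirit_lamp, tape_roll, stopper_0, stopper_1, spoon_set from where it was at the start of the episode above 0.03 m).
It also fails if it takes over 72 s, if anything falls off the work surface, if the arm or the gripper's body presses on something with over 40 N, if the wrist force passes 120 N, or if a joint passes its speed limit or range.

## Working session

There is one attempt and no reset: what is moved stays moved. The work goes in short steps, Python scripts to look and compute and a tool call to move; the robot and the scene stay as the last step left them, time stands still between calls to the robot, and variables do not carry over. Pictures are saved under pics/ and viewed, at most 10 in all, crops included, and the job is handed in when it is done.

Besides the shell and the picture viewer there is one more tool, called after "Call:" as name(argument=value, ...) on one line, values as JSON. move_arm: Moves the arm, as the interface text tells. Its arguments: {"type":"object","properties":{"twist":{"type":"array","items":{"type":"array","items":{"type":"number"}}},"xyz":{"type":"array","items":{"type":"array","items":{"type":"number"}}},"claw":{"type":"array","items":{"type":"number"}},"newtons":{"type":"number"}},"required":["twist","xyz","claw"]}

```bash
mkdir -p pics; ls; python3 - <<'E'
from cell import env
import cv2,numpy as np
for n in("scene","top"):
    c=env.capture(n); cv2.imwrite(f"pics/{n}0.png",c["pixels"][:,:,::-1])
    print({k:(np.round(v,4).tolist() if not isinstance(v,str) else v) for k,v in c.items() if k!="pixels"})
s=env.observe();print(s)
E
```

```text
pics
{'fov_y': 53.2089, 'cx': 259.0653, 'cy': 186.3682, 'eye': [-87.0386, -476.9038, 988.058], 'rotation': [0.737, -0.0137, -0.839]}
{'fov_y': 45.3604, 'cx': 257.1693, 'cy': 186.7319, 'eye': [328.9672, 41.07, 1375.1496], 'rotation': [0.1265, -0.0041, -1.5736]}
{'time_s': 0.1, 'q': array([ 1.10657075e+00,  1.31103394e-01,  1.48921679e+00,  2.92576266e-05,
        1.52301339e+00, -8.54032845e-02]), 'dq': array([-0.00016235,  0.0002301 , -0.00279902, -0.00032841, -0.00103843,
        0.0008102 ]), 'effort': array([ 1.30284254e-03, -5.70949209e+01, -5.01944518e+01, -2.39625761e-04,
        8.10013065e-03,  1.38147507e-05]), 'position': array([221.63340734, 557.00539897, 230.31325171]), 'ee_rot': array([-3.13986057e+00, -1.77614884e-04,  2.76276879e+00]), 'ft_force': array([ 0.3368082 ,  0.53479551, -0.41671688]), 'moment': array([ 0.01419755, -0.02515048, -0.01425717]), 'finger_force': 0.0, 'finger_gap': 1.000931495330399}
```

View pics/scene0.png

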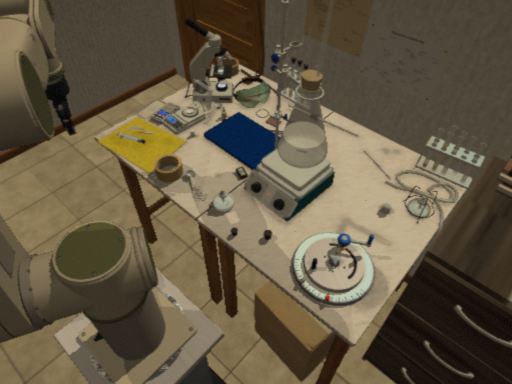

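View pics/top0.png

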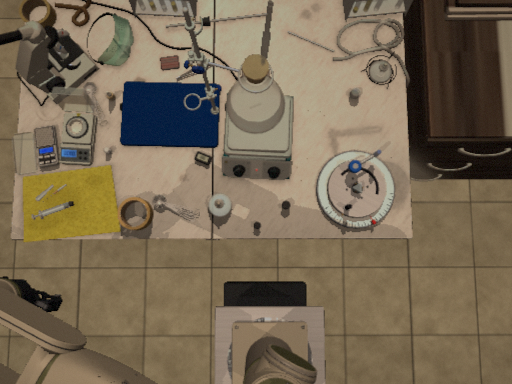

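Both views show the dial at the right end of the bench: scene about (334,268), top about (356,189). The blue pin is at top (378,150) and the red mark at about (374,220). I'll zoom in on both.

```bash
python3 - <<'E'
import cv2,numpy as np
a=cv2.imread("pics/scene0.png")[222:312,282:382]; b=cv2.imread("pics/top0.png")[140:235,306:406]
f=lambda i:cv2.resize(i,(400,400*i.shape[0]//i.shape[1]),interpolation=cv2.INTER_CUBIC)
a,b=f(a),f(b); h=max(a.shape[0],b.shape[0])
p=lambda i:cv2.copyMakeBorder(i,0,h-i.shape[0],0,0,cv2.BORDER_CONSTANT)
cv2.imwrite("pics/z0.png",np.hstack([p(a),p(b)]))
E
```

```text
(no output)
```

View pics/z0.png

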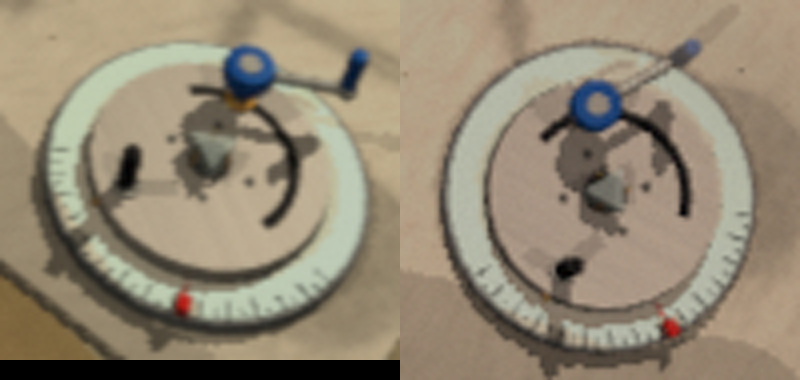

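Scene (left) and top (right) zooms, ×4: knob at (248,70) and (596,104), pin top (360,55) and (692,46), post (130,167) and (569,268), pointer (95,203) and (546,296), red rider (184,300) and (671,328). The dial centre is about (598,197) in the top zoom.

```bash
cat > h.py <<'E'
import numpy as np,cv2
from scipy.spatial.transform import Rotation as R
from scipy.optimize import least_squares
CAM={"scene":dict(fov=53.2089,c=(259.0653,186.3682),eye=[-87.0386,-476.9038,988.058],r=[0.737,-0.0137,-0.839]),
"top":dict(fov=45.3604,c=(257.1693,186.7319),eye=[328.9672,41.07,1375.1496],r=[0.1265,-0.0041,-1.5736])}
def proj(n,P):
    c=CAM[n];p=R.from_euler("xyz",c["r"]).inv().apply(np.atleast_2d(P)-c["eye"]);f=192/np.tan(np.radians(c["fov"]/2))
    return np.c_[c["c"][0]+f*p[:,0]/-p[:,2],c["c"][1]-f*p[:,1]/-p[:,2]]
def back(n,uv,z):
    c=CAM[n];f=192/np.tan(np.radians(c["fov"]/2));e=np.array(c["eye"])
    d=R.from_euler("xyz",c["r"]).apply([(uv[0]-c["c"][0])/f,-(uv[1]-c["c"][1])/f,-1]);return e+d*(z-e[2])/d[2]
E
python3 - <<'E'
from h import *
S=lambda x,y:(282+x/4,222+y/4)
T=lambda x,y:(306+(x-400)/4,140+y/4)
t=dict(knob=(S(248,70),T(596,104),68),pin=(S(358,62),T(690,48),103),post=(S(130,167),T(569,268),55),ptr=(S(95,203),T(546,296),18),red=(S(184,300),T(671,328),22))
for k,(a,b,z) in t.items(): print(k,back("scene",a,z).round(1),back("top",b,z).round(1))
# rim extremes top view, z=14
pts=[T(441,197),T(755,197),T(598,40),T(598,354)]
P=np.array([back("top",p,14) for p in pts]);print(P.round(1),P.mean(0))
pts=[S(36,185),S(371,200),S(180,42),S(225,335)]
P=np.array([back("scene",p,14) for p in pts]);print(P.round(1))
# triangulate
for k,(a,b,z) in t.items():
    r=least_squares(lambda P:np.r_[(proj("scene",P)-a)[0],(proj("top",P)-b)[0]],[500,-250,50]);print(k,r.x.round(1),r.cost)
E
```

```text
knob [ 554.7 -247.4   68. ] [ 554.9 -247.4   68. ]
pin [ 588.1 -309.3  103. ] [ 588.7 -307.2  103. ]
post [ 439.7 -228.5   55. ] [ 437.4 -227.2   55. ]
ptr [ 420.1 -217.7   18. ] [ 419.7 -217.1   18. ]
red [ 399.9 -307.9   22. ] [ 395.6 -307.8   22. ]
[[ 494.1 -141.4   14. ]
 [ 493.5 -376.1   14. ]
 [ 613.2 -262.3   14. ]
 [ 377.  -255.2   14. ]] [ 494.45111519 -258.7398428    14.        ]
[[ 405.1 -176.3   14. ]
 [ 557.7 -361.5   14. ]
 [ 578.7 -180.3   14. ]
 [ 401.8 -341.5   14. ]]
knob [ 554.9 -247.4   67.8] 0.0002963294259493432
pin [ 589.7 -308.4  100.2] 0.041419802577434744
post [ 438.2 -228.    55.9] 0.19839452094717294
ptr [ 419.9 -217.4   17.8] 0.013522064235369167
red [ 396.5 -307.9   26.4] 0.2841833021305843
```

Both cameras agree to within about 2–4 mm, and the knob radius (61 mm), pin radius (70 mm) and rider radius (109 mm) match the figures given. The centre is about (494.5,-258.7), the pin about (588.5,-308), and the table needs about +55°. I'll go round in front of the flask to a point above the pin.

Call:
move_arm(twist=[[0,0,0],[0,0,0],[0,0,0],[0,0,0],[0,0,0]], xyz=[[-1.4,-1.4,0],[-2.8,-2.8,0],[-4.2,-4.2,0],[-5.6,-5.6,0],[-7,-7,0]], claw=[40,40,40,40,40], newtons=20)

```text
time_s: 0.6
position: [319.9, 328.3, 230.8]
ee_rot: [-3.141, -0.0, 2.763]
ft_force: [0.5, -0.3, 0.3]
finger_gap: 0.466
finger_force: 0.0
```

Call:
move_arm(twist=[[0,0,0],[0,0,0],[0,0,0],[0,0,0],[0,0,0]], xyz=[[-1.4,-1.4,0],[-2.8,-2.8,0],[-4.2,-4.2,0],[-5.6,-5.6,0],[-7,-7,0]], claw=[40,40,40,40,40])

```text
time_s: 1.1
position: [417.8, 100.9, 231.2]
ee_rot: [3.141, 0.0, 2.763]
ft_force: [0.6, 0.4, 1.0]
finger_gap: 0.473
finger_force: 0.0
```

Call:
move_arm(twist=[[0,0,1],[0,0,2],[0,0,3],[0,0,4],[0,0,4.9]], xyz=[[-1.24,-1.27,0],[-2.48,-2.54,0],[-3.72,-3.81,0],[-4.96,-5.08,0],[-6.2,-6.35,0]], claw=[40,40,40,40,40])

```text
time_s: 1.6
position: [503.1, -103.8, 230.9]
ee_rot: [-3.141, -0.0, 2.073]
ft_force: [0.0, 1.7, -0.1]
finger_gap: 0.469
finger_force: 0.0
```

Call:
move_arm(twist=[[0,0,0],[0,0,0],[0,0,0],[0,0,0],[0,0,0]], xyz=[[-1.8,-0.2,0.6],[-3.5,-0.4,1.2],[-5.3,-0.6,1.8],[-7,-0.8,2.4],[-8.8,-1,3]], claw=[40,40,40,40,40])

```text
time_s: 2.1
position: [588.2, -307.8, 154.9]
ee_rot: [-3.141, -0.001, 2.079]
ft_force: [1.1, 0.3, 0.4]
finger_gap: 0.468
finger_force: 0.0
```

Call:
move_arm(twist=[[0,0,0],[0,0,0]], xyz=[[0,0,0],[0,0,0]], claw=[40,40])

```text
time_s: 2.3
position: [587.0, -306.6, 153.7]
ee_rot: [-3.14, -0.004, 2.077]
ft_force: [-0.6, 0.4, 0.3]
finger_gap: 0.467
finger_force: 0.0
```

```bash
cat >> h.py <<'E'
def snap(nm,path,ctr,w=100,h=80,k=5):
    from cell import env
    c=env.capture(nm)["pixels"][:,:,::-1];x,y=int(ctr[0]-w//2),int(ctr[1]-h//2)
    x=min(max(x,0),512-w);y=min(max(y,0),384-h)
    cv2.imwrite(path+"_full.png",c);return cv2.resize(c[y:y+h,x:x+w],None,fx=k,fy=k,interpolation=cv2.INTER_CUBIC),(x,y)
def both(path,cs=(334,255),ct=(356,185),w=100,h=120,k=4):
    a,oa=snap("scene",path+"_s",cs,w,h,k);b,ob=snap("top",path+"_t",ct,w,h,k)
    cv2.imwrite(path+".png",np.hstack([a,b]));print("origins",oa,ob,"scale",k,"right half offset",w*k)
E
python3 - <<'E'
from h import *
both("pics/a1")
from cell import env
s=env.observe();print(s["position"],s["ee_rot"],s["ft_force"])
E
```

```text
origins (284, 195) (306, 125) scale 4 right half offset 400
[ 588.15193563 -305.6190565   156.81153933] [3.14114751e+00 7.08613006e-05 2.07906428e+00] [ 0.03377477 -0.31468694  0.34276842]
```

View pics/a1.png

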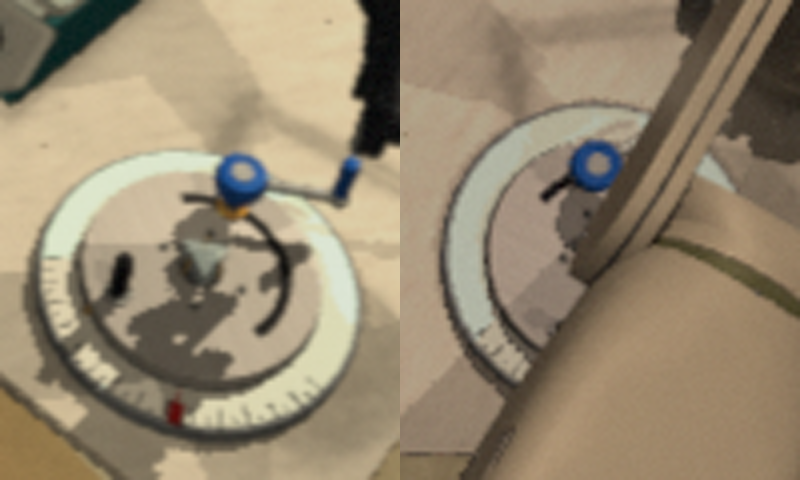

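The open gripper hangs above the pin (scene crop, pin at (350,175), fingers just up and to the right), which matches the calibration. I'll lower it around the pin and close to a loose cage.

Call:
move_arm(twist=[[0,0,0],[0,0,0],[0,0,0],[0,0,0],[0,0,0]], xyz=[[0,0,0.8],[0,0,1.6],[0,0,2.3],[0,0,2.9],[0,0,2.9]], claw=[40,40,40,40,40])

```text
time_s: 2.9
position: [586.7, -304.9, 81.4]
ee_rot: [-3.14, -0.003, 2.079]
ft_force: [-0.9, -0.4, 0.2]
finger_gap: 0.464
finger_force: 0.0
```

Call:
move_arm(twist=[[0,0,0],[0,0,0],[0,0,0],[0,0,0],[0,0,0]], xyz=[[0,0,0],[0,0,0],[0,0,0],[0,0,0],[0,0,0]], claw=[30,24,18,18,18])

```text
time_s: 3.4
position: [588.3, -306.6, 84.3]
ee_rot: [3.141, 0.001, 2.079]
ft_force: [-0.4, -0.7, -1.0]
finger_gap: 0.211
finger_force: 0.0
```

```bash
python3 - <<'E'
from h import *
both("pics/a2")
from cell import env
s=env.observe();print(s["position"],s["ee_rot"],s["ft_force"],s["finger_force"],s["finger_gap"])
a=cv2.imread("pics/a2_s_full.png")[190:270,330:400];cv2.imwrite("pics/a2z.png",cv2.resize(a,None,fx=6,fy=6,interpolation=cv2.INTER_CUBIC))
E
```

```text
origins (284, 195) (306, 125) scale 4 right half offset 400
[ 588.14874624 -306.40615369   83.97328004] [3.14145089e+00 2.08231801e-04 2.07858258e+00] [ 0.88654973  0.23878696 -0.12288433] 0.0 0.21231669241613615
```

View pics/a2z.png

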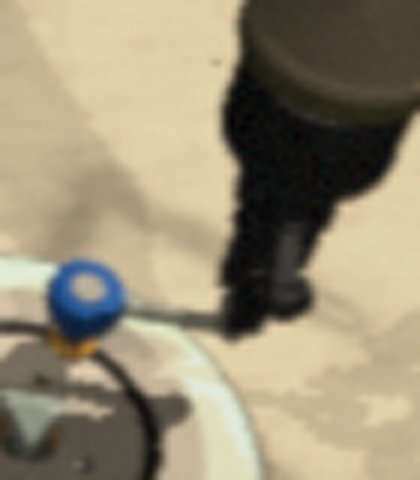

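The pin is hidden between the fingers, over the end of the bar at about (255,310), and the force is near zero, so it is caged. Next I loosen anticlockwise along the arc in 20° pieces.

Call:
move_arm(twist=[[0,0,-0.5],[0,0,-1],[0,0,-1.5],[0,0,-2],[0,0,-2.5]], xyz=[[0.007,0.195,0],[0.027,0.39,0],[0.061,0.582,0],[0.108,0.772,0],[0.169,0.958,0]], claw=[18,18,18,18,18])

```text
time_s: 4.0
position: [605.9, -292.1, 83.7]
ee_rot: [-3.139, -0.001, 2.43]
ft_force: [-5.1, -5.2, 1.4]
finger_gap: 0.21
finger_force: 3.5
```

Call:
move_arm(twist=[[0,0,-0.5],[0,0,-1],[0,0,-1.5],[0,0,-2],[0,0,-2.5]], xyz=[[0.007,0.195,0],[0.027,0.39,0],[0.061,0.582,0],[0.108,0.772,0],[0.169,0.958,0]], claw=[18,18,18,18,18])

```text
time_s: 4.5
position: [618.4, -271.9, 83.7]
ee_rot: [-3.139, -0.001, 2.779]
ft_force: [-4.8, -6.6, 0.1]
finger_gap: 0.211
finger_force: 4.0
```

The pin force has settled at 7.3 to 7.9 N, so the knob is free. I'll give it a bit more margin, then open and lift.

Call:
move_arm(twist=[[0,0,-0.5],[0,0,-1],[0,0,-1.5],[0,0,-2],[0,0,-2]], xyz=[[0.007,0.195,0],[0.027,0.39,0],[0.061,0.582,0],[0.108,0.772,0],[0.108,0.68,0]], claw=[18,18,18,18,30])

```text
time_s: 5.0
position: [622.9, -253.1, 83.7]
ee_rot: [3.142, -0.0, 3.058]
ft_force: [0.7, -0.1, 0.1]
finger_gap: 0.346
finger_force: 0.0
```

Call:
move_arm(twist=[[0,0,0],[0,0,0],[0,0,0],[0,0,0],[0,0,0]], xyz=[[0,0,0],[0,0,0],[0,0,-1],[0,0,-2],[0,0,-3.2]], claw=[40,40,40,40,40])

```text
time_s: 5.5
position: [622.4, -252.9, 163.5]
ee_rot: [3.141, -0.002, 3.055]
ft_force: [-0.4, 0.7, 0.6]
finger_gap: 0.467
finger_force: 0.0
```

```bash
python3 - <<'E'
from h import *
from cell import env
s=env.observe();print(s["position"],s["ee_rot"],s["q"],s["ft_force"])
R0=R.from_euler("xyz",s["ee_rot"]).as_matrix()
d=np.array([437,-227,150])-s["position"];print(R0.T@d/25)
E
```

```text
[ 622.35744565 -252.88759374  163.54372569] [ 3.14061867e+00 -1.85620804e-03  3.05494018e+00] [-4.62370896e-01  3.61043922e-01  1.34389867e+00  2.26899243e-04
  1.43873419e+00 -1.94654395e+00] [-0.44957002  0.65927197  0.63874288]
[7.47507779 0.38941363 0.55600482]
```

Call:
move_arm(twist=[[0,0,1],[0,0,2],[0,0,3],[0,0,4],[0,0,5]], xyz=[[1.5,0.08,0],[3,0.16,0],[4.5,0.24,0],[6,0.32,0],[7.5,0.4,0]], claw=[40,40,40,40,40])

```text
time_s: 6.0
position: [435.7, -226.9, 163.8]
ee_rot: [3.141, 0.0, 2.351]
ft_force: [-0.5, -1.0, 1.0]
finger_gap: 0.466
finger_force: 0.0
```

Call:
move_arm(twist=[[0,0,1],[0,0,2],[0,0,3],[0,0,4],[0,0,5]], xyz=[[0,0,0],[0,0,0],[0,0,0],[0,0,0],[0,0,0]], claw=[40,40,40,40,40])

```text
time_s: 6.5
position: [437.1, -227.3, 164.1]
ee_rot: [3.141, 0.0, 1.653]
ft_force: [-0.1, -0.8, -0.0]
finger_gap: 0.472
finger_force: 0.0
```

Call:
move_arm(twist=[[0,0,1],[0,0,2],[0,0,3],[0,0,4],[0,0,5]], xyz=[[0,0,0],[0,0,0],[0,0,0],[0,0,0],[0,0,0]], claw=[40,40,40,40,40])

```text
time_s: 7.0
position: [437.1, -227.3, 164.0]
ee_rot: [3.141, -0.0, 0.955]
ft_force: [-0.6, 0.5, -0.1]
finger_gap: 0.47
finger_force: 0.0
```

Call:
move_arm(twist=[[0,0,1],[0,0,2],[0,0,3],[0,0,4],[0,0,5]], xyz=[[0,0,0],[0,0,0],[0,0,0],[0,0,0],[0,0,0]], claw=[40,40,40,40,40])

```text
time_s: 7.5
position: [437.1, -227.3, 164.0]
ee_rot: [3.141, -0.0, 0.257]
ft_force: [0.6, -0.6, -1.1]
finger_gap: 0.465
finger_force: 0.0
```

Call:
move_arm(twist=[[0,0,1],[0,0,2],[0,0,3],[0,0,4],[0,0,5]], xyz=[[0,0,0],[0,0,0],[0,0,0],[0,0,0],[0,0,0]], claw=[40,40,40,40,40])

```text
time_s: 8.0
position: [437.1, -227.3, 164.0]
ee_rot: [-3.141, -0.0, -0.441]
ft_force: [0.4, -1.4, 0.7]
finger_gap: 0.464
finger_force: 0.0
```

```bash
python3 - <<'E'
from h import *
from cell import env
both("pics/a3")
s=env.observe();print(s["position"],s["ee_rot"],s["q"],s["ft_force"])
R0=R.from_euler("xyz",s["ee_rot"]).as_matrix()
d=np.array([437,-227,47])-s["position"];print(R0.T@d/25)
E
```

```text
origins (284, 195) (306, 125) scale 4 right half offset 400
[ 437.1121376  -227.29553206  163.95077071] [-3.14149636e+00 -3.35449822e-04 -4.37801777e-01] [-5.83731614e-01 -1.21428886e-01  1.86483156e+00  1.46226643e-04
  1.39787209e+00  1.42484134e+00] [ 0.00617268  0.16393393 -0.69228031]
[-0.01064333 -0.00835429  4.67802835]
```

View pics/a3.png

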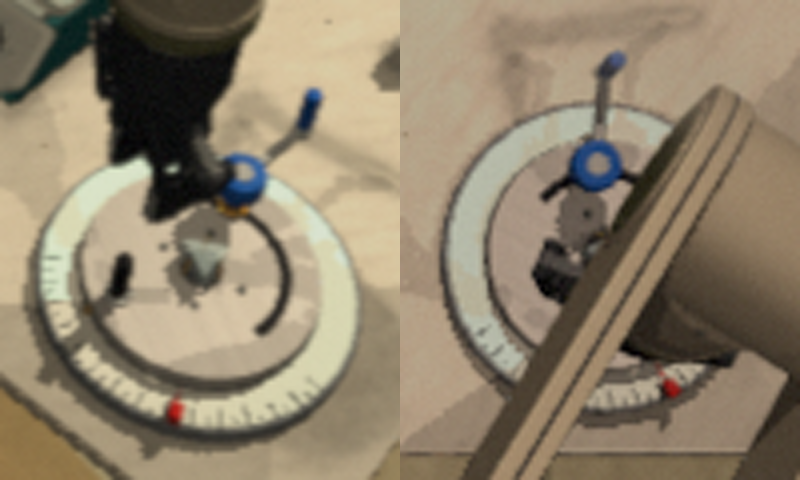

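The handle now points away from the scale (top crop pin at (612,65)) and the gripper stands over the post (scene crop (122,275)). I'll lower it and grip the post.

Call:
move_arm(twist=[[0,0,0],[0,0,0],[0,0,0],[0,0,0],[0,0,0]], xyz=[[0,0,1.2],[0,0,2.4],[0,0,3.6],[0,0,4.6],[0,0,4.6]], claw=[40,40,40,40,40])

```text
time_s: 8.6
position: [434.2, -225.4, 45.0]
ee_rot: [-3.14, 0.007, -0.431]
ft_force: [-1.2, -0.4, 0.6]
finger_gap: 0.469
finger_force: 0.0
```

Call:
move_arm(twist=[[0,0,0],[0,0,0],[0,0,0],[0,0,0],[0,0,0]], xyz=[[0,0,0],[0,0,0],[0,0,0],[0,0,0],[0,0,0]], claw=[25,10,10,10,10], newtons=30)

```text
time_s: 9.1
position: [438.1, -227.9, 50.6]
ee_rot: [3.141, -0.003, -0.434]
ft_force: [-2.1, 2.4, 7.3]
finger_gap: 0.145
finger_force: 29.9
```

Call:
move_arm(twist=[[0,0,-0.625],[0,0,-1.25],[0,0,-1.875],[0,0,-2.5],[0,0,-3.125]], xyz=[[-0.005,0.228,0],[0.01,0.457,0],[0.044,0.682,0],[0.098,0.904,0],[0.172,1.121,0]], claw=[10,10,10,10,10])

```text
time_s: 9.6
position: [430.1, -255.1, 50.6]
ee_rot: [3.141, -0.002, 0.006]
ft_force: [-0.3, 4.1, 6.7]
finger_gap: 0.15
finger_force: 30.0
```

Call:
move_arm(twist=[[0,0,-0.625],[0,0,-1.25],[0,0,-1.875],[0,0,-2.5],[0,0,-3.125]], xyz=[[-0.005,0.228,0],[0.01,0.457,0],[0.044,0.682,0],[0.098,0.904,0],[0.172,1.121,0]], claw=[10,10,10,10,10])

```text
time_s: 10.1
position: [434.4, -283.3, 50.5]
ee_rot: [3.14, -0.001, 0.442]
ft_force: [-1.0, 2.8, 7.1]
finger_gap: 0.151
finger_force: 30.1
```

```bash
python3 - <<'E'
from h import *
from cell import env
s=env.observe();print(s["position"],s["ee_rot"],s["ft_force"],s["finger_force"])
d=s["position"][:2]-[494.5,-258.7];print(np.hypot(*d),np.degrees(np.arctan2(d[1],d[0]))%360)
both("pics/a4")
E
```

```text
[ 434.37450473 -283.34018538   50.53772812] [ 3.13967905e+00 -1.17953795e-03  4.41745128e-01] [-0.97204142  2.81442568  7.14379362] 30.05716860294342
64.97856505818379 202.28443637876094
origins (284, 195) (306, 125) scale 4 right half offset 400
```

View pics/a4.png

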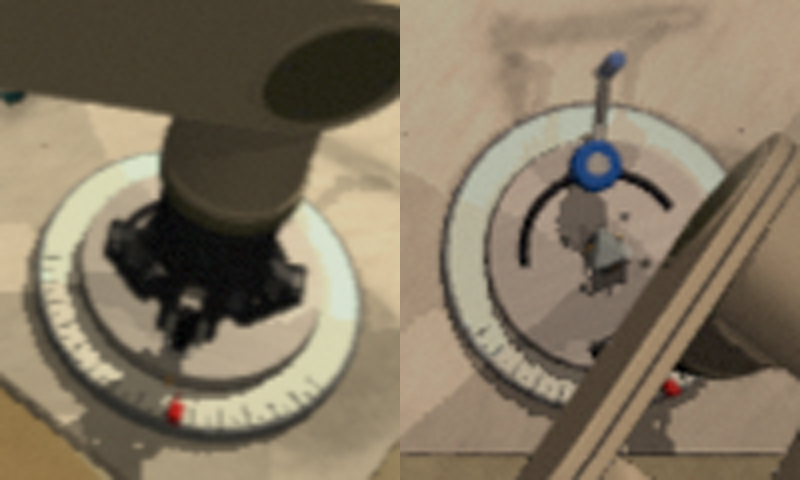

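The table has turned. In the scene crop the pointer tip shows at about (170,380) and the red rider at (175,411); I'll compute both angles.

```bash
python3 - <<'E'
from h import *
C=np.array([494.5,-258.7])
for f,n in(("scene0","scene"),("a4_s_full","scene"),("top0","top"),("a4_t_full","top")):
    im=cv2.imread(f"pics/{f}.png").astype(int);m=(im[:,:,2]>110)&(im[:,:,1]<70)&(im[:,:,0]<80);m[:,:300]=0
    if n=="scene":m[:270]=0;m[310:]=0;m[:,350:]=0
    else:m[:205]=0;m[235:]=0
    ys,xs=np.nonzero(m);w=(im[:,:,2]-im[:,:,1])[m];u=np.average(xs,weights=w)+0.,np.average(ys,weights=w)
    for z in(18,22,26):
        P=back(n,u,z)[:2]-C;print(f,len(xs),np.round(u,1),z,np.hypot(*P).round(1),np.degrees(np.arctan2(P[1],P[0]))%360)
P=back("scene",(326.5,290),18)[:2]-C;print("ptr",np.hypot(*P),np.degrees(np.arctan2(P[1],P[0]))%360)
for a in(200,203,205,207,209):
    t=np.radians(a);q=C+92*np.array([np.cos(t),np.sin(t)]);print(a,proj("scene",[*q,18]).round(1))
a=cv2.imread("pics/a4_s_full.png")[270:310,305:350];cv2.imwrite("pics/a4z.png",cv2.resize(a,None,fx=12,fy=12,interpolation=cv2.INTER_CUBIC))
E
```

```text
scene0 10 [327.3 297.4] 18 106.3 206.7208277361758
scene0 10 [327.3 297.4] 22 108.4 206.57573048526902
scene0 10 [327.3 297.4] 26 110.5 206.43617000061786
a4_s_full 10 [327.3 297.4] 18 106.3 206.7130513213453
a4_s_full 10 [327.3 297.4] 22 108.4 206.5681379131747
a4_s_full 10 [327.3 297.4] 26 110.5 206.42875429367948
top0 12 [373.5 221.7] 18 109.6 206.78210446876398
top0 12 [373.5 221.7] 22 109.3 206.25334864567122
top0 12 [373.5 221.7] 26 109.0 205.7219136874316
a4_t_full 7 [373.5 221.2] 18 108.4 207.19207381843776
a4_t_full 7 [373.5 221.2] 22 108.1 206.6575288669839
a4_t_full 7 [373.5 221.2] 26 107.9 206.12020949255302
ptr 85.23989213676315 203.1839799037193
200 [[324.2 291.5]]
203 [[325.9 292.1]]
205 [[327.  292.5]]
207 [[328.2 292.8]]
209 [[329.4 293. ]]
```

View pics/a4z.png

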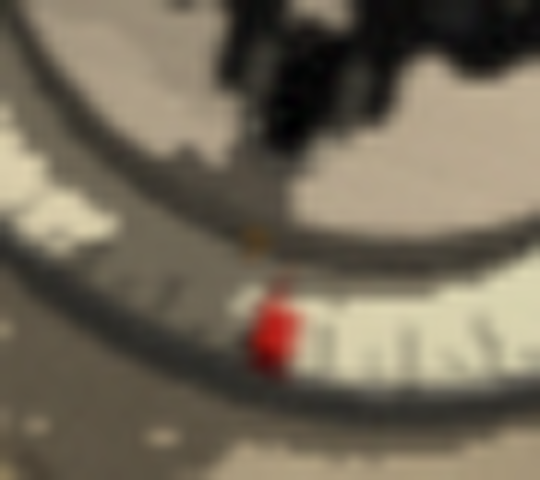

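The pointer is at about 202.2° and the mark at about 206.6°, so I turn +4.5° more.

Call:
move_arm(twist=[[0,0,-0.28],[0,0,-0.56],[0,0,-0.56],[0,0,-0.56]], xyz=[[-0.004,0.103,0],[-0.005,0.206,0],[-0.005,0.206,0],[-0.005,0.206,0]], claw=[10,10,10,10])

```text
time_s: 10.6
position: [436.5, -288.2, 50.6]
ee_rot: [3.139, -0.001, 0.515]
ft_force: [-1.8, 0.0, 6.4]
finger_gap: 0.156
finger_force: 30.1
```

```bash
python3 - <<'E'
from h import *
from cell import env
s=env.observe();print(s["position"],s["ee_rot"],s["ft_force"],s["finger_force"])
d=s["position"][:2]-[494.5,-258.7];print(np.hypot(*d),np.degrees(np.arctan2(d[1],d[0]))%360)
a=env.capture("scene")["pixels"][270:310,305:350,::-1];cv2.imwrite("pics/a5z.png",cv2.resize(a,None,fx=12,fy=12,interpolation=cv2.INTER_CUBIC))
E
```

```text
[ 436.52993287 -288.24684423   50.55385256] [ 3.13866617e+00 -8.14093798e-04  5.14871768e-01] [-1.78124437  0.03492085  6.36983798] 30.073393285274506
65.06569516628598 207.00754768240634
```

View pics/a5z.png

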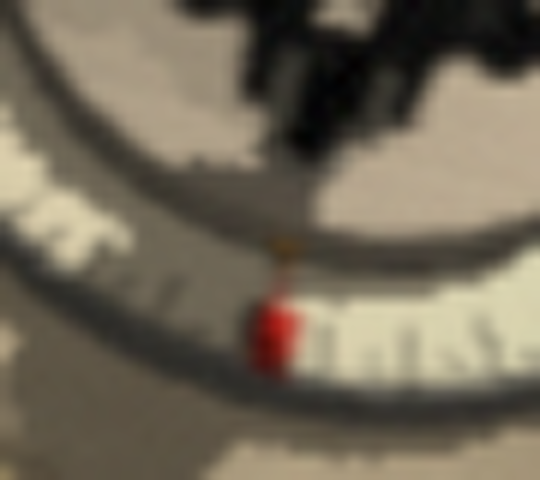

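The pointer (286,247) lines up with the thin red line (286,275) within about a degree, and the tool's own angle agrees (207.0° against 206.6°). I'll release the post, lift, and find the pin.

Call:
move_arm(twist=[[0,0,0],[0,0,0],[0,0,0],[0,0,0],[0,0,0]], xyz=[[0,0,0],[0,0,0],[0,0,0],[0,0,-1],[0,0,-2.5]], claw=[25,40,40,40,40])

```text
time_s: 11.15
position: [433.5, -285.6, 109.0]
ee_rot: [-3.136, 0.002, 0.516]
ft_force: [-0.2, -0.9, 0.5]
finger_gap: 0.47
finger_force: 0.0
```

```bash
python3 - <<'E'
from h import *
from cell import env
both("pics/a6")
K=np.array([554.3,-247.5])
res={}
for n,f,p0 in(("scene","a3_s_full",(361.7,219.5)),("top","a6_t_full",(359,141))):
    im=cv2.imread(f"pics/{f}.png").astype(int);m=((im[:,:,0]-im[:,:,2])>40).astype(np.uint8)
    k,l,st,ce=cv2.connectedComponentsWithStats(m)
    for i in range(1,k):
        if st[i,4]>3 and np.hypot(*(ce[i]-p0))<30: print(n,st[i],ce[i].round(1))
        if st[i,4]>3 and np.hypot(*(ce[i]-p0))<8: res[n]=ce[i]
r=least_squares(lambda P:np.r_[(proj("scene",P)-res["scene"])[0],(proj("top",P)-res["top"])[0]],[620,-250,90]);print(r.x,r.cost)
for n in res:
  for z in(90,100):
    P=back(n,res[n],z)[:2];d=P-K;print(n,z,P.round(1),np.hypot(*d).round(1),np.degrees(np.arctan2(d[1],d[0])).round(1))
s=env.observe();print(s["position"],s["ee_rot"],s["ft_force"])
E
```

```text
origins (284, 195) (306, 125) scale 4 right half offset 400
scene [360 217   4   9  14] [361.4 220.2]
scene [340 234  11  12  68] [345.  239.7]
top [349 160  12  13  89] [354.5 166. ]Traceback (most recent call last):
  File "<stdin>", line 12, in <module>
    return func(*args, **kwargs)
    vector_fun = VectorFunction(
        fun_wrapped,
    ...<6 lines>...
        workers=workers
    )
    self._update_fun()
    ~~~~~~~~~~~~~~~~^^
    self.f = self.fun_wrapped(xp_copy(self.x))
             ~~~~~~~~~~~~~~~~^^^^^^^^^^^^^^^^^
    return np.atleast_1d(self.fun(x))
                         ~~~~~~~~^^^
    return self.f(x, *self.args, **self.kwargs)
           ~~~~~~^^^^^^^^^^^^^^^^^^^^^^^^^^^^^^
  File "<stdin>", line 12, in <lambda>
KeyError: 'top'
```

```bash
python3 - <<'E'
from h import *
from cell import env
K=np.array([554.3,-247.5])
for n,u,zs in(("scene",(361.4,220.2),(90,95)),("top",(358.7,140.2),(100,105,109))):
  for z in zs:
    P=back(n,u,z)[:2];d=P-K;print(n,z,P.round(1),np.hypot(*d).round(1),np.degrees(np.arctan2(d[1],d[0])).round(1))
s=env.observe();print(s["position"],s["ee_rot"],s["q"][5])
R0=R.from_euler("xyz",s["ee_rot"]).as_matrix()
for a in(-6,-8):
  t=np.radians(a);g=np.r_[K+70*np.array([np.cos(t),np.sin(t)]),160];print(a,g,R0.T@(g-s["position"])/25)
E
```

```text
scene 90 [ 631.6 -252.8] 77.5 -3.9
scene 95 [ 627.6 -254. ] 73.6 -5.1
top 100 [ 623.5 -253. ] 69.5 -4.6
top 105 [ 622.4 -251.9] 68.2 -3.7
top 109 [ 621.5 -251. ] 67.3 -2.9
[ 438.30897811 -289.47324329  116.730078  ] [ 3.13367824e+00 -3.07851421e-03  5.15993870e-01] 0.3735334986856734
-6 [ 623.91653268 -254.81699243  160.        ] [ 7.14694825  2.4708304  -1.68930096]
-8 [ 623.61876481 -257.24211707  160.        ] [ 7.08872633  2.54932783 -1.68885893]
```

Call:
move_arm(twist=[[0,0,0.9],[0,0,1.8],[0,0,2.6],[0,0,3.5],[0,0,4.3]], xyz=[[1.4,0.5,-0.8],[2.9,1,-1.6],[4.3,1.45,-1.7],[5.8,1.9,-1.7],[7.15,2.4,-1.7]], claw=[40,40,40,40,40])

```text
time_s: 11.75
position: [622.2, -250.4, 153.4]
ee_rot: [-3.142, -0.0, -0.089]
ft_force: [0.3, -0.5, 0.1]
finger_gap: 0.47
finger_force: 0.0
```

Call:
move_arm(twist=[[0,0,0],[0,0,0],[0,0,0]], xyz=[[0,0,0],[0,0,0],[0,0,0]], claw=[40,40,40])

```text
time_s: 12.05
position: [619.7, -251.4, 153.3]
ee_rot: [-3.141, 0.001, -0.083]
ft_force: [-0.1, 0.3, 0.4]
finger_gap: 0.473
finger_force: 0.0
```

Call:
move_arm(twist=[[0,0,0],[0,0,0],[0,0,0],[0,0,0],[0,0,0]], xyz=[[0.12,0.06,0.8],[0.12,0.06,1.6],[0.12,0.06,2.3],[0.12,0.06,2.85],[0.12,0.06,2.85]], claw=[40,40,40,40,40])

```text
time_s: 12.55
position: [621.3, -252.4, 79.7]
ee_rot: [-3.14, 0.004, -0.085]
ft_force: [-0.7, -0.4, -0.6]
finger_gap: 0.469
finger_force: 0.0
```

Call:
move_arm(twist=[[0,0,0],[0,0,0],[0,0,0],[0,0,0],[0,0,0]], xyz=[[0,0,0],[0,0,0],[0,0,0],[0,0,0],[0,0,0]], claw=[30,24,18,18,18])

```text
time_s: 13.05
position: [623.8, -253.1, 83.1]
ee_rot: [3.141, -0.001, -0.084]
ft_force: [0.0, 0.2, -0.2]
finger_gap: 0.21
finger_force: 0.0
```

```bash
python3 - <<'E'
from h import *
from cell import env
s=env.observe();print(s["position"],s["ee_rot"],s["ft_force"],s["finger_force"],s["finger_gap"],s["q"])
both("pics/a7")
E
```

```text
[ 623.78895723 -253.07207995   83.10544903] [ 3.14128927e+00 -7.84039285e-04 -8.40691088e-02] [ 0.04169818  0.19592205 -0.16278038] 0.0 0.2104890494194524 [-4.61547061e-01  4.29027446e-01  1.40957600e+00  7.21265491e-06
  1.30214855e+00  1.19331658e+00]
origins (284, 195) (306, 125) scale 4 right half offset 400
```

Caged again. I tighten clockwise, first 20°.

Call:
move_arm(twist=[[0,0,0.5],[0,0,1],[0,0,1.5],[0,0,2],[0,0,2.5]], xyz=[[-0.007,0.195,0],[-0.027,0.39,0],[-0.061,0.582,0],[-0.108,0.772,0],[-0.169,0.958,0]], claw=[18,18,18,18,18])

```text
time_s: 13.65
position: [617.8, -274.6, 82.5]
ee_rot: [-3.139, 0.001, -0.435]
ft_force: [2.1, 8.2, 1.4]
finger_gap: 0.207
finger_force: 3.8
```

```bash
cat > f.py <<'E'
from h import *
from cell import env
s=env.observe();K=np.array([554.3,-247.5]);d=s["position"][:2]-K;r=np.hypot(*d);F=s["ft_force"]
print("theta",np.degrees(np.arctan2(d[1],d[0])).round(1),"r",r.round(1),"F_acw",((d[0]*F[1]-d[1]*F[0])/r).round(2),"F_rad",(F[:2]@d/r).round(2),F.round(1),s["q"][5].round(2))
E
python3 f.py
```

```text
theta -23.1 r 69.0 F_acw 8.36 F_rad -1.32 [2.1 8.2 1.4] 1.51
```

Call:
move_arm(twist=[[0,0,0.25],[0,0,0.5],[0,0,0.75],[0,0,1],[0,0,1.25]], xyz=[[-0.002,0.098,0],[-0.007,0.195,0],[-0.015,0.293,0],[-0.027,0.39,0],[-0.043,0.486,0]], claw=[18,18,18,18,18])

```text
time_s: 14.15
position: [611.9, -285.2, 82.5]
ee_rot: [-3.139, 0.001, -0.608]
ft_force: [2.3, 6.9, 0.9]
finger_gap: 0.211
finger_force: 3.8
```

```bash
python3 f.py
```

```text
theta -33.2 r 68.8 F_acw 7.03 F_rad -1.82 [2.3 6.9 0.9] 1.66
```

Call:
move_arm(twist=[[0,0,0.25],[0,0,0.5],[0,0,0.75],[0,0,1],[0,0,1.25]], xyz=[[-0.002,0.098,0],[-0.007,0.195,0],[-0.015,0.293,0],[-0.027,0.39,0],[-0.043,0.486,0]], claw=[18,18,18,18,18])

```text
time_s: 14.65
position: [604.3, -294.6, 82.5]
ee_rot: [-3.139, 0.001, -0.783]
ft_force: [4.6, 7.1, -0.6]
finger_gap: 0.208
finger_force: 3.8
```

```bash
python3 f.py
```

```text
theta -43.3 r 68.7 F_acw 8.27 F_rad -1.54 [ 4.6  7.1 -0.6] 1.82
```

Call:
move_arm(twist=[[0,0,0.25],[0,0,0.5],[0,0,0.75],[0,0,1],[0,0,1.25]], xyz=[[-0.002,0.098,0],[-0.007,0.195,0],[-0.015,0.293,0],[-0.027,0.39,0],[-0.043,0.486,0]], claw=[18,18,18,18,18])

```text
time_s: 15.15
position: [595.0, -302.6, 82.5]
ee_rot: [-3.139, 0.001, -0.957]
ft_force: [5.1, 6.6, -0.4]
finger_gap: 0.212
finger_force: 3.7
```

```bash
python3 f.py
```

```text
theta -53.5 r 68.5 F_acw 7.97 F_rad -2.26 [ 5.1  6.6 -0.4] 1.98
```

Call:
move_arm(twist=[[0,0,0.25],[0,0,0.5],[0,0,0.75],[0,0,1],[0,0,1.25]], xyz=[[-0.002,0.098,0],[-0.007,0.195,0],[-0.015,0.293,0],[-0.027,0.39,0],[-0.043,0.486,0]], claw=[18,18,18,18,18])

```text
time_s: 15.65
position: [584.7, -309.0, 82.6]
ee_rot: [-3.139, 0.001, -1.132]
ft_force: [5.5, 3.8, -0.9]
finger_gap: 0.211
finger_force: 3.7
```

```bash
python3 f.py
```

```text
theta -63.7 r 68.6 F_acw 6.64 F_rad -0.9 [ 5.5  3.8 -0.9] 2.14
```

Call:
move_arm(twist=[[0,0,0.25],[0,0,0.5],[0,0,0.75],[0,0,1],[0,0,1.25]], xyz=[[-0.002,0.098,0],[-0.007,0.195,0],[-0.015,0.293,0],[-0.027,0.39,0],[-0.043,0.486,0]], claw=[18,18,18,18,18])

```text
time_s: 16.15
position: [573.6, -313.4, 82.8]
ee_rot: [-3.138, 0.0, -1.306]
ft_force: [8.0, 2.9, -2.5]
finger_gap: 0.21
finger_force: 4.4
```

```bash
python3 f.py
```

```text
theta -73.6 r 68.7 F_acw 8.51 F_rad -0.5 [ 8.   2.9 -2.5] 2.3
```

The finger force has risen to 4.4, so the pad is starting to bite. I'll take smaller steps.

Call:
move_arm(twist=[[0,0,0.25],[0,0,0.5],[0,0,0.5]], xyz=[[-0.002,0.098,0],[-0.007,0.195,0],[-0.007,0.195,0]], claw=[18,18,18])

```text
time_s: 16.45
position: [568.9, -314.8, 83.0]
ee_rot: [-3.138, 0.0, -1.376]
ft_force: [6.7, 2.9, -1.6]
finger_gap: 0.211
finger_force: 3.7
```

```bash
python3 f.py
```

```text
theta -77.8 r 68.9 F_acw 7.19 F_rad -1.37 [ 6.7  2.9 -1.6] 2.36
```

Call:
move_arm(twist=[[0,0,0.25],[0,0,0.5]], xyz=[[-0.002,0.098,0],[-0.007,0.195,0]], claw=[18,18])

```text
time_s: 16.65
position: [564.7, -315.5, 83.1]
ee_rot: [-3.137, -0.0, -1.446]
ft_force: [10.5, 3.1, -2.0]
finger_gap: 0.207
finger_force: 5.3
```

```bash
python3 f.py
```

```text
theta -81.3 r 68.8 F_acw 10.82 F_rad -1.51 [10.5  3.1 -2. ] 2.43
```

While moving it takes about 11 N (roughly 55 N of clamp force). Another 5° should bring it to about 80 N.

Call:
move_arm(twist=[[0,0,0.3],[0,0,0.6]], xyz=[[-0.003,0.122,0],[-0.011,0.244,0]], claw=[18,18])

```text
time_s: 16.85
position: [559.0, -316.3, 83.3]
ee_rot: [-3.136, -0.0, -1.53]
ft_force: [11.4, 3.6, -3.7]
finger_gap: 0.211
finger_force: 6.0
```

```bash
python3 f.py
```

```text
theta -86.1 r 68.9 F_acw 11.61 F_rad -2.79 [11.4  3.6 -3.7] 2.5
```

The finger force of 6.0 corresponds to about 12.6 N at the pin, roughly 80 N of clamp force. I back off, open and lift.

Call:
move_arm(twist=[[0,0,0],[0,0,0],[0,0,0],[0,0,0],[0,0,0]], xyz=[[0,-0.1,0],[0,-0.1,0],[0,-0.1,0],[0,-0.1,-1],[0,-0.1,-2.5]], claw=[18,30,40,40,40])

```text
time_s: 17.35
position: [556.5, -315.6, 142.0]
ee_rot: [3.136, 0.004, -1.529]
ft_force: [-0.1, -0.2, 0.4]
finger_gap: 0.467
finger_force: 0.0
```

Call:
move_arm(twist=[[0,0,0],[0,0,0],[0,0,0],[0,0,0],[0,0,0]], xyz=[[0,0,-1.5],[0,0,-3],[0,0,-4.5],[0,0,-4.5],[0,0,-4.5]], claw=[40,40,40,40,40])

```text
time_s: 17.85
position: [559.3, -317.5, 259.1]
ee_rot: [-3.139, -0.002, -1.529]
ft_force: [-1.1, -0.9, -0.3]
finger_gap: 0.467
finger_force: 0.0
```

```bash
python3 - <<'E'
from h import *
both("pics/a9")
a=cv2.imread("pics/a9_s_full.png");z=a[270:310,305:350];w=a[195:315,284:384]
cv2.imwrite("pics/a9z.png",np.hstack([cv2.resize(z,(450,400),interpolation=cv2.INTER_CUBIC),cv2.resize(w,(333,400),interpolation=cv2.INTER_CUBIC)]))
E
python3 f.py
```

```text
origins (284, 195) (306, 125) scale 4 right half offset 400
theta -86.8 r 69.2 F_acw -0.12 F_rad -0.01 [-0.1  0.  -0.3] 2.5
```

View pics/a9z.png

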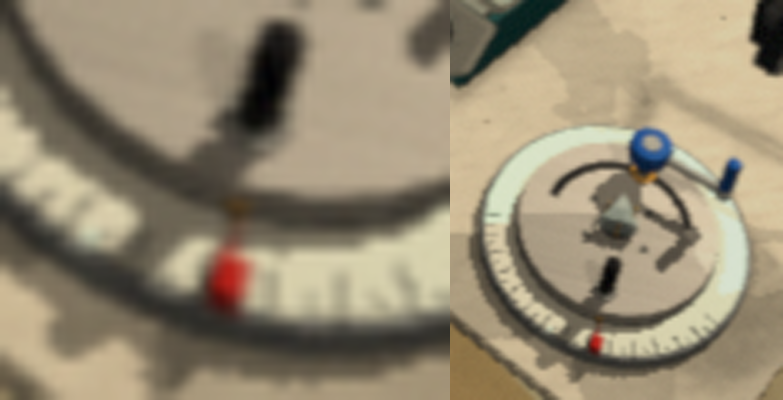

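The pointer (237,207) stands in line with the red mark (237,235), the post has not moved, and the gripper is clear of everything. I'll hand it in.

```bash
python3 -c "
from cell import env
print(env.hand_in())"
```

```text
the job is handed in; nothing more can be done
None
```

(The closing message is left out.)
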